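# Sweep the nut shells into the tray and clip the scraper away

## Task

Using the blue scraper by its orange bar, sweep all three walnut shells off the chopping board into the foil tray beyond it, without touching the shells with the gripper. Then put the scraper away: press its bar down past the red sprung jaws of the grey holder until both ends sit fully home in the forks with the jaws closed over them, and let go. Leave the olive jar, spice jar, mug and garlic where they are.

Things in the scene. Friction and masses are not known exactly. Their poses are not given: they have to be found in the camera images.
- station: wooden chopping board on two legs, fixed. Origin under its middle, at z = 0.026 (top of the wooden range cover that it stands on). Board 200 (x) x 166 (y) mm, top face 60 mm above the origin; rims 8 mm high along both y sides leave a lane 150 mm wide; the x ends are open. The +x edge lies 100 mm from the origin, over the foil tray: sweep towards +x.
- board_edge (a point): middle of the board's +x top edge, where the shells fall off into the tray; same axes as the board
- tray_in (a point): middle of the inner floor of the pale brown foil tray (116 x 161 x 40 mm, fixed to the board) tucked under the board's +x edge; same axes as the board. The inside reaches 40 mm either way in x, 62 mm in y, and the rim is 36 mm above this point and 20 mm below the board's top.
- scraper: blue scraper block with black sole and orange bar handle, 0.2 kg, upright on the board near its -x end. Origin under the middle of the sole. Block 36 (x) x 116 (y) x 38 mm (z). Bar 24 mm thick, 196 mm long along y, centre 72 mm above the sole, on two posts at y = +-40 mm (22 mm free under the bar); its ends stand 40 mm past the block. Both faces alike: a half turn does not matter.
- scraper_bar (a point): middle of the scraper's bar, where to grip it (from above, fingers either side of the bar, closing along x); 72 mm above the sole; axes as the scraper
- shell_a: half walnut shell, brown dome 32 mm across, 15 mm high, on the board flat side down; origin at the middle of its flat side
- shell_b: half walnut shell like shell_a
- shell_c: half walnut shell like shell_a
- holder: grey holder, fixed, base 100 (x) x 200 (y) x 10 mm, origin under its middle. Two forks 16 mm thick at y = +-80 mm carry the bar; the space between takes the scraper block (its sole then hangs 8 mm above the base). Fixed grey jaws at -x, red sprung jaws at +x, tops 125 mm above the origin. The mouth is 37 mm wide at the top, 20 mm at the tips of the red jaws, 102 mm above the origin.
- holder_seat (a point): where the middle of the scraper's bar lies when fully home: 90 mm above the holder's origin, midway between the forks; y along the bar, z up, x towards the red jaws. Pushing the bar straight down (about 10 to 20 N) spreads the red jaws and they snap shut over it.
- jaw (a joint): angle of the red jaw pair on its spring hinge: 0 closed, about 0.1 while the bar passes
- olive_jar: glass jar of olives with a dark lid, 70 x 70 x 86 mm, origin under its middle; bystander
- spice_jar_b: spice jar with a red cap, 46 x 46 x 97 mm, origin under its middle; bystander
- teal_mug: teal mug, 83 x 117 x 94 mm, origin under its middle; bystander
- garlic: garlic bulb, 60 mm, origin under its middle; bystander

How it is judged:
On the way, in this order (a step that is already met when the one before it is completed fails the run):
1. all three shells lie in the foil tray (x of shell_a in the frame of tray_in between -0.045 and 0.045 m and y of shell_a in the frame of tray_in between -0.065 and 0.065 m and z of each of shell_a, shell_b, shell_c in the frame of tray_in below 0.036 m and x of shell_b in the frame of tray_in between -0.045 and 0.045 m and y of shell_b in the frame of tray_in between -0.065 and 0.065 m and x of shell_c in the frame of tray_in between -0.045 and 0.045 m and y of shell_c in the frame of tray_in between -0.065 and 0.065 m), for 0.2 s.
2. the scraper's bar sits home in both forks with the jaws closed (x of scraper_bar in the frame of holder_seat between -0.004 and 0.004 m and y of scraper_bar in the frame of holder_seat between -0.014 and 0.014 m and z of scraper_bar in the frame of holder_seat between -0.004 and 0.004 m and angle between the y axis of scraper_bar and the y axis of holder_seat, either way round below 0.06 rad and value of joint jaw below 0.03 rad), for 0.2 s.
At the end, for the whole second after the job is handed in: All three shells lie inside the foil tray below its rim. The scraper is released and at rest with its bar home in the holder: bar middle within 4 mm of the seat across and in height, within 14 mm along the bar, the bar in line with the seat within 0.06 rad, the jaws closed (under 0.03 rad) (all of step 1 and all of step 2 and linear speed of scraper below 0.02 m/s); the robot touches nothing.
It fails at once if the gripper or arm touches a shell (contact force between any of the fingers, the arm and shell_a above 0.5 N or contact force between any of the fingers, the arm and shell_b above 0.5 N or contact force between any of the fingers, the arm and shell_c above 0.5 N).
It fails at once if the olive jar, spice jar, mug or garlic is moved more than 25 mm (distance of any of olive_jar, spice_jar_b, teal_mug, garlic from where it was at the start of the episode above 0.025 m).
It also fails if it takes over 45 s, if anything falls off the work surface, if the arm or the gripper's body presses on something with over 40 N, if the wrist force passes 120 N, or if a joint passes its speed limit or range.

## Robot

A 6-joint arm with a two-finger parallel gripper is mounted at the origin on a cart in front of the work surface, level with it; the furniture and walls round the work are solid. World frame = base frame: x ahead of the robot, y to its left, z up, the work surface at z = 0. Lengths are in m, angles in rad, forces in N, time in s.
With the tool pointing down it reaches from about 0.35 to 0.775 m from the base axis. Payload 7.3 kg.
Tool frame: the origin (TCP) lies on the front face of the gripper's body, between the roots of the fingers; the fingertips stand ahead of it and the grasp point (between the pads) lies 47 mm ahead of it (finger_overhang is the z of the fingertips in the tool frame, in m); z points along the fingers, y is the line along which they close (so a half turn about z gives the same grasp; the last joint's range is limited). The gripper opens to 92 mm and grips with 3 to 60 N. Pads are 19 mm wide; open, the fingers measure 130 mm over their backs; the gripper's body (75 mm by 190 mm) begins 47 mm behind the grasp point.
Start: joints at [1.157, 0.342, 1.524, -0, 1.275, -0.146], TCP at [0.139, 0.506, 0.292] pointing down, gripper open.
Joint ranges: [-2.53, 2.53], [-0.77, 2.02], [0.04, 2.7], [-1, 4.14], [0.28, 2.66], [-3.11, 3.11]. Speed limits (rad/s): [2.57, 2.57, 3.14, 3.14, 3.14, 3.14].

## Interface

Orientations are given as [roll, pitch, yaw] about the fixed x, y, z axes, in that order (R = Rz(yaw) Ry(pitch) Rx(roll)).
In Python, from cell import * gives the robot as it stands. The module is installed in compiled form; this text tells all that it offers.
- The arm moves only by the tool arm_command, never from a script. Its argument "series" is a list of rows, each an object of numbers: "x", "y", "z": the shift along the tool's x, y, z in mm; "rx", "ry", "rz": the turn, a rotation vector about the tool's x, y, z in degrees. A call has 1 to 20 rows; each row is the pose to reach, as a shift and turn from the pose commanded when the call began, along the tool's axes at that moment; what a row does not reach only later rows make up. A row lasts 1/10 s, in which the tool goes at most 50 mm and 8.59 degrees, less where a joint would pass 70% of its speed; a pose out of reach is approached as far as the arm can. A call with a gripper value outside its range is refused whole. "hand" is the finger opening in mm, from 0 to 91.8, set as the call begins (left out, the last holds). The fingers move at their own pace and stop on an object; "squeeze" is the grip in N (left out, the last holds). Time passes only in rows, so rows that repeat a pose let the fingers close. It gives the time, the measured TCP pose, the force, the opening and the grip force at its end, in the units of the state.
- observe(): the state, without advancing time (a new reading comes with each control period).
- read_camera(name): name is "side" or "top"; returns a dict with "pixels" (420x560x3 uint8, blue, green, red), "K" (3x3 intrinsics, pixels), "rvec" (rotation vector, rad) and "tvec" (3), from world to camera coordinates, as OpenCV has them. Camera axes: x right, y down, z forward; pixel columns grow to the right and rows downward; lengths in m; the calibration is good to about 2 mm. A picture is of the moment at which its call begins. There is no depth.
- hand_in(): hands the job in; it is judged then, once.
Trained networks look in a picture, given as the dict that the camera call returned (one of the last four; its "shot" number tells which), for a name from the list of things; names that differ only in an ending like _2 or _b are one class to them, and where a whole thing is asked for, a point or a joint stands for the part that bears it (a point fixed in the world has none). Each returns a list of dicts, best first, with "confidence" (0 to 1); they miss things now and then, are a little off and sometimes report something else, mostly with a low value. They report only what shows in the picture. A call takes as long as a camera call.
- boxes_of(picture, query): "point" ([x, y, z] in m, in world coordinates, good to about 4 mm: the middle of the surface that is visible of it).
- trace(picture, query): "pixels" (420x560 bool, what is visible of it).
- mark_of(picture, query): "point" ([x, y, z] in m, in world coordinates, good to about 4 mm: a listed point, or the origin of a listed thing).
The state is a dict: "time": time; "qpos": joint angles; "qvel": joint speeds; "joint_efforts": joint torques, N m; "tool_pos": TCP position; "tool_rot": TCP orientation; "contact_force": force on the tool from outside, world axes, zero at the start; "torque": the same for the moment, N m; "opening": finger opening in m; "grip_force": force on a finger pad.
Only numpy, scipy, OpenCV 4.12 (cv2) and the standard library are available. Lean on these libraries where they do the work, as an engineer would, in place of code of your own. Each camera call takes 0.05 s, during which the arm holds its last target. There are 200 camera calls.

## Working session

There is one attempt and no reset: what is moved stays moved. The work goes in short steps, Python scripts to look and compute and a tool call to move; the robot and the scene stay as the last step left them, time stands still between calls to the robot, and variables do not carry over. Pictures are saved under pics/ and viewed, at most 10 in all, crops included, and the job is handed in when it is done.

Besides the shell and the picture viewer there is one more tool, called after "Call:" by a JSON object that holds its "method" and its "body", one argument or row to a line. arm_command: Moves the arm, as the interface text tells. Its arguments: {"type":"object","properties":{"series":{"type":"array"},"hand":{"type":"number"},"squeeze":{"type":"number"}},"required":["series"]}

```bash
mkdir -p pics
cat > h.py <<'E'
from cell import *
import numpy as np, cv2
from scipy.spatial.transform import Rotation as R
def proj(p,P):
    q,_=cv2.projectPoints(np.array(P,float).reshape(-1,1,3),p["rvec"],p["tvec"],p["K"],None); return q.reshape(-1,2)
def ray(p,uv):
    M=cv2.Rodrigues(np.array(p["rvec"],float))[0]; t=np.array(p["tvec"]).ravel()
    d=M.T@np.linalg.solve(p["K"],[uv[0],uv[1],1.]); return -M.T@t,d/np.linalg.norm(d)
def tri(p1,a,p2,b):
    A=np.zeros((3,3));B=np.zeros(3)
    for p,u in((p1,a),(p2,b)):
        o,d=ray(p,u);Q=np.eye(3)-np.outer(d,d);A+=Q;B+=Q@o
    return np.linalg.solve(A,B)
def onz(p,uv,z):
    o,d=ray(p,uv); return o+d*(z-o[2])/d[2]
E
python3 - <<'E'
from h import *
s=observe();print({k:np.round(v,3) for k,v in s.items()})
try: print(finger_overhang)
except Exception as e: print(e)
P={n:read_camera(n) for n in("side","top")}
for n in P: cv2.imwrite(f"pics/{n}0.png",P[n]["pixels"])
for q in "station board_edge tray_in scraper scraper_bar shell_a holder holder_seat olive_jar spice_jar_b teal_mug garlic".split():
  for n in P:
    print(q,n,[(np.round(d["point"],3).tolist(),round(d["confidence"],2)) for d in mark_of(P[n],q)][:4])
E
```

```text
{'time': np.float64(0.0), 'qpos': array([ 1.157,  0.343,  1.525, -0.   ,  1.275, -0.146]), 'qvel': array([-0.001, -0.   ,  0.001, -0.001, -0.001,  0.   ]), 'joint_efforts': array([ 1.0000e-03, -4.3125e+01, -2.4422e+01,  7.2000e-02,  5.6000e-02,
       -0.0000e+00]), 'tool_pos': array([0.139, 0.506, 0.292]), 'tool_rot': array([-3.14 , -0.   ,  2.874]), 'contact_force': array([ 0.015, -0.455,  0.096]), 'torque': array([0.04 , 0.008, 0.006]), 'grip_force': np.float64(0.0), 'opening': np.float64(0.092)}
0.0655
station side [([0.535, 0.071, 0.028], 0.75)]
station top [([0.63, 0.066, 0.083], 0.72), ([0.53, 0.069, 0.024], 0.56)]
board_edge side [([0.637, 0.066, 0.09], 0.7)]
board_edge top [([0.633, 0.067, 0.08], 0.79)]
tray_in side [([0.668, 0.063, 0.028], 0.56), ([0.544, 0.038, 0.085], 0.49), ([0.552, 0.091, 0.085], 0.37)]
tray_in top [([0.667, 0.068, 0.029], 0.75)]
scraper side [([0.466, 0.079, 0.091], 0.73)]
scraper top [([0.468, 0.078, 0.089], 0.95)]
scraper_bar side [([0.467, 0.083, 0.157], 0.63)]
scraper_bar top [([0.466, 0.081, 0.161], 0.86)]
shell_a side [([0.602, 0.092, 0.086], 0.5
[... 206 characters left out ...]
 0.7)]
holder top [([0.5, -0.214, 0.115], 0.6), ([0.467, 0.08, 0.086], 0.19)]
holder_seat side [([0.497, -0.216, 0.115], 0.91)]
holder_seat top [([0.5, -0.215, 0.117], 0.84), ([0.45, 0.337, -0.005], 0.25)]
olive_jar side [([0.47, -0.458, 0.025], 0.86), ([0.555, 0.088, 0.084], 0.15)]
olive_jar top [([0.472, -0.46, 0.025], 0.93), ([0.669, 0.069, 0.026], 0.67)]
spice_jar_b side [([0.578, -0.469, 0.027], 0.62)]
spice_jar_b top [([0.502, -0.215, 0.03], 0.74), ([0.579, -0.471, 0.03], 0.63)]
teal_mug side [([0.787, -0.116, 0.025], 0.98)]
teal_mug top [([0.553, 0.086, 0.079], 0.47)]
garlic side [([0.604, 0.095, 0.088], 0.67), ([0.458, 0.336, -0.001], 0.59)]
garlic top [([0.452, 0.334, -0.005], 0.8)]
```

View pics/top0.png

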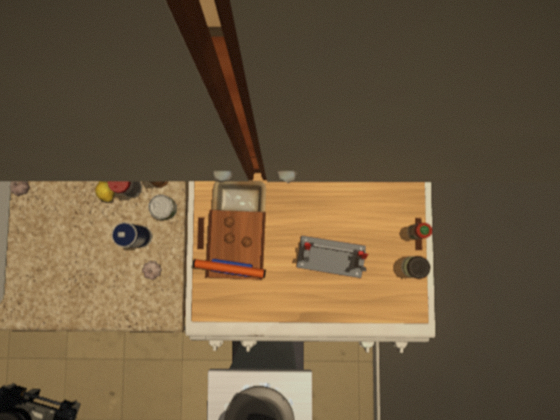

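View pics/side0.png

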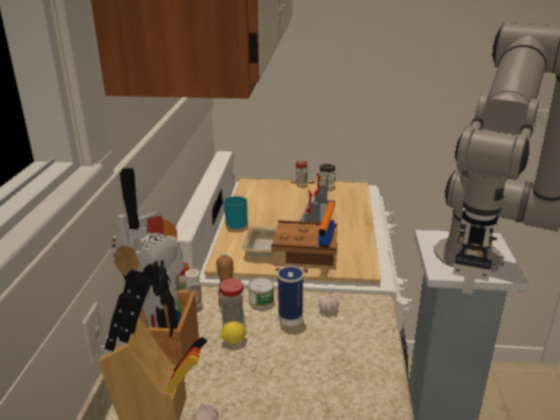

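The top view shows the scraper with its orange bar at about (195–265, 264–275), slightly turned. The three shells are at (229,222), (229,239) and (246,241), the tray at (240,198), and the holder at (332,257) turned with its red jaws on the upper (+x) side. The side view shows the same layout, with the mug at (236,212). Next I measure the angles.

```bash
cat > m.py <<'E'
from h import *
P={n:read_camera(n) for n in("side","top")}
def rect(m):
    c=max(cv2.findContours(m.astype(np.uint8),cv2.RETR_EXTERNAL,cv2.CHAIN_APPROX_NONE)[0],key=cv2.contourArea); return cv2.boxPoints(cv2.minAreaRect(c)),c
def mids(b):
    e=[np.linalg.norm(b[i]-b[(i+1)%4]) for i in range(4)]; i=int(np.argmin(e[:2])); return (b[i]+b[i+1])/2,(b[(i+2)%4]+b[(i+3)%4])/2
ends={}
for n,p in P.items():
    hsv=cv2.cvtColor(p["pixels"],cv2.COLOR_BGR2HSV)
    m=cv2.inRange(hsv,(4,190,120),(18,255,255))
    t=np.zeros(m.shape,bool)
    for d in trace(p,"scraper")[:1]: t|=d["pixels"]
    m=(m>0)&cv2.dilate(t.astype(np.uint8),np.ones((5,5))).astype(bool)
    b,c=rect(m); ends[n]=mids(b); print(n,"bar",m.sum(),np.round(b,1).tolist())
e=ends
for a in e["side"]:
    for b in e["top"]:
        print("bar end tri",np.round(tri(P["side"],a,P["top"],b),4))
tp=P["top"]
w=[onz(tp,u,.158) for u in e["top"]]; print("bar top@.158",np.round(w,4).tolist())
for q,z in(("station",.09),("holder",.036)):
    for d in trace(tp,q)[:1]:
        b,c=rect(d["pixels"]); print(q,round(d["confidence"],2),np.round([onz(tp,u,z)[:2] for u in b],4).tolist())
E
python3 m.py
python3 - <<'E'
import cv2
i=cv2.imread('pics/top0.png')[170:340,180:440]
cv2.imwrite('pics/c.png',cv2.resize(i,None,fx=3,fy=3,interpolation=cv2.INTER_CUBIC))
E
```

```text
side bar 172 [[318.79998779296875, 227.60000610351562], [327.8999938964844, 200.3000030517578], [334.5, 202.5], [325.3999938964844, 229.8000030517578]]
top bar 504 [[194.10000610351562, 267.6000061035156], [195.3000030517578, 258.8999938964844], [263.6000061035156, 268.70001220703125], [262.3999938964844, 277.29998779296875]]
bar end tri [0.4709 0.1543 0.2509]
bar end tri [ 0.456  -0.0166  0.1686]
bar end tri [0.4817 0.1711 0.1685]
bar end tri [ 0.4669 -0.0119  0.0692]
bar top@.158 [[0.4802, 0.1732, 0.158], [0.4544, -0.0162, 0.158]]
station 0.66 [[0.4742, 0.1537], [0.7285, 0.1468], [0.7209, -0.0224], [0.4675, -0.0124]]
holder 0.72 [[0.4684, -0.1089], [0.5675, -0.1255], [0.5336, -0.333], [0.4353, -0.3151]]
```

View pics/c.png

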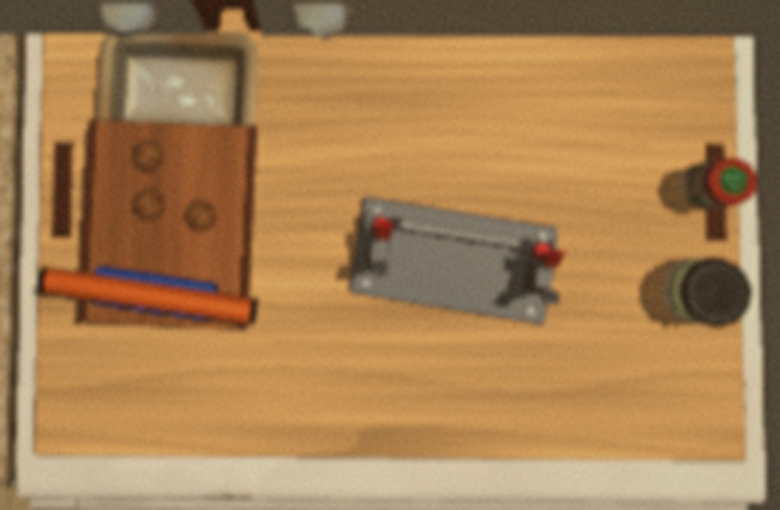

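```bash
cat >> h.py <<'E'
def goal(x,y,z,yaw):
    s=observe(); M=R.from_euler('xyz',s["tool_rot"]); d=M.inv().apply(np.array([x,y,z])-s["tool_pos"])*1e3
    w=(M.inv()*R.from_euler('xyz',[np.pi,0,np.deg2rad(yaw)])).as_rotvec(degrees=True)
    print(round(s["time"],2),np.round(s["tool_pos"],4),np.round(np.rad2deg(s["tool_rot"]),1),"F",np.round(s["contact_force"],1),"->",np.round(d,1),np.round(w,2))
E
python3 -c "
from h import *
goal(.467,.08,.292,82.2)"
```

```text
1.6 [0.1389 0.5063 0.2922] [180.    0.  164.7] F [-0.2  0.2 -0. ] -> [-4.292e+02 -3.243e+02  2.000e-01] [ 1.000e-02 -0.000e+00  8.246e+01]
```

Call:
{"method": "arm_command", "body": {
  "series": [
    {"x": -429,"y": -324,"z": 0,"rz": 82.5},
    {"x": -429,"y": -324,"z": 0,"rz": 82.5},
    {"x": -429,"y": -324,"z": 0,"rz": 82.5},
    {"x": -429,"y": -324,"z": 0,"rz": 82.5},
    {"x": -429,"y": -324,"z": 0,"rz": 82.5},
    {"x": -429,"y": -324,"z": 0,"rz": 82.5},
    {"x": -429,"y": -324,"z": 0,"rz": 82.5},
    {"x": -429,"y": -324,"z": 0,"rz": 82.5},
    {"x": -429,"y": -324,"z": 0,"rz": 82.5},
    {"x": -429,"y": -324,"z": 0,"rz": 82.5},
    {"x": -429,"y": -324,"z": 0,"rz": 82.5},
    {"x": -429,"y": -324,"z": 0,"rz": 82.5},
    {"x": -429,"y": -324,"z": 0,"rz": 82.5},
    {"x": -429,"y": -324,"z": 0,"rz": 82.5},
    {"x": -429,"y": -324,"z": 0,"rz": 82.5}
  ],
  "hand": 80,
  "squeeze": 50
}}

```text
invalid input
```

```bash
python3 -c "
from h import *
goal(.467,.08,.205,82.2)"
```

```text
1.6 [0.1389 0.5063 0.2922] [180.    0.  164.7] F [-0.2  0.2 -0. ] -> [-429.2 -324.3   87.2] [ 1.000e-02 -0.000e+00  8.246e+01]
```

Call:
{"method": "arm_command", "body": {
  "series": [
    {"x": -43,"y": -32,"z": 0,"rx": 0,"ry": 0,"rz": 8}
  ],
  "hand": 80,
  "squeeze": 50
}}

```text
time: 1.7
tool_pos: [0.1681, 0.4692, 0.292]
tool_rot: [3.14, -0.001, 2.737]
contact_force: [2.8, 0.1, -0.3]
opening: 0.0877
grip_force: 0.0
```

```bash
python3 -c "
from h import *
goal(.467,.08,.292,82.2)"
```

```text
1.7 [0.1681 0.4692 0.292 ] [ 1.799e+02 -1.000e-01  1.568e+02] F [ 2.8  0.1 -0.3] -> [-427.9 -240.3   -1. ] [ 5.000e-02 -1.300e-01  7.464e+01]
```

Call:
{"method": "arm_command", "body": {
  "series": [
    {"x": -428,"y": -240,"z": 0,"rx": 0,"ry": 0,"rz": 74.6},
    {"x": -428,"y": -240,"z": 0,"rx": 0,"ry": 0,"rz": 74.6},
    {"x": -428,"y": -240,"z": 0,"rx": 0,"ry": 0,"rz": 74.6},
    {"x": -428,"y": -240,"z": 0,"rx": 0,"ry": 0,"rz": 74.6},
    {"x": -428,"y": -240,"z": 0,"rx": 0,"ry": 0,"rz": 74.6},
    {"x": -428,"y": -240,"z": 0,"rx": 0,"ry": 0,"rz": 74.6},
    {"x": -428,"y": -240,"z": 0,"rx": 0,"ry": 0,"rz": 74.6},
    {"x": -428,"y": -240,"z": 0,"rx": 0,"ry": 0,"rz": 74.6},
    {"x": -428,"y": -240,"z": 0,"rx": 0,"ry": 0,"rz": 74.6},
    {"x": -428,"y": -240,"z": 0,"rx": 0,"ry": 0,"rz": 74.6},
    {"x": -428,"y": -240,"z": 0,"rx": 0,"ry": 0,"rz": 74.6},
    {"x": -428,"y": -240,"z": 0,"rx": 0,"ry": 0,"rz": 74.6}
  ]
}}

```text
time: 2.9
tool_pos: [0.4675, 0.0765, 0.2919]
tool_rot: [-3.141, -0.0, 1.43]
contact_force: [0.2, 0.7, 0.2]
opening: 0.08
grip_force: 0.0
```

```bash
python3 -c "
from h import *
goal(.467,.08,.205,82.2)"
```

```text
2.9 [0.4675 0.0765 0.2919] [-179.9   -0.    81.9] F [0.2 0.7 0.2] -> [ 3.4 -0.9 86.9] [-0.06 -0.02 -0.26]
```

Call:
{"method": "arm_command", "body": {
  "series": [
    {"x": 3,"y": -1,"z": 40,"rx": 0,"ry": 0,"rz": 0},
    {"x": 3,"y": -1,"z": 70,"rx": 0,"ry": 0,"rz": 0},
    {"x": 3,"y": -1,"z": 87,"rx": 0,"ry": 0,"rz": 0},
    {"x": 3,"y": -1,"z": 87,"rx": 0,"ry": 0,"rz": 0},
    {"x": 3,"y": -1,"z": 87,"rx": 0,"ry": 0,"rz": 0}
  ]
}}

```text
time: 3.4
tool_pos: [0.4667, 0.0811, 0.2058]
tool_rot: [3.141, -0.0, 1.434]
contact_force: [-0.0, 1.2, 0.1]
opening: 0.0802
grip_force: 0.0
```

Call:
{"method": "arm_command", "body": {
  "series": [
    {"x": 0,"y": 0,"z": 0,"rx": 0,"ry": 0,"rz": 0},
    {"x": 0,"y": 0,"z": 0,"rx": 0,"ry": 0,"rz": 0},
    {"x": 0,"y": 0,"z": 0,"rx": 0,"ry": 0,"rz": 0},
    {"x": 0,"y": 0,"z": 0,"rx": 0,"ry": 0,"rz": 0},
    {"x": 0,"y": 0,"z": 0,"rx": 0,"ry": 0,"rz": 0},
    {"x": 0,"y": 0,"z": 0,"rx": 0,"ry": 0,"rz": 0},
    {"x": 0,"y": 0,"z": 0,"rx": 0,"ry": 0,"rz": 0},
    {"x": 0,"y": 0,"z": 0,"rx": 0,"ry": 0,"rz": 0}
  ],
  "hand": 0,
  "squeeze": 50
}}

```text
time: 4.2
tool_pos: [0.467, 0.08, 0.2052]
tool_rot: [3.141, -0.0, 1.432]
contact_force: [-0.5, -0.8, 0.4]
opening: 0.0224
grip_force: 50.0
```

```bash
python3 -c "
from h import *
goal(.51,.074,.206,88)
goal(.635,.068,.206,88)"
```

```text
4.2 [0.467  0.08   0.2052] [180.   -0.   82.1] F [-0.5 -0.8  0.4] -> [-0.  43.4 -0.8] [ 0.01 -0.   -5.95]
4.2 [0.467  0.08   0.2052] [180.   -0.   82.1] F [-0.5 -0.8  0.4] -> [ 11.3 168.   -0.8] [ 0.01 -0.   -5.95]
```

Call:
{"method": "arm_command", "body": {
  "series": [
    {"x": 0,"y": 5,"z": -1,"rx": 0,"ry": 0,"rz": -2},
    {"x": 0,"y": 12,"z": -1,"rx": 0,"ry": 0,"rz": -4},
    {"x": 0,"y": 20,"z": -1,"rx": 0,"ry": 0,"rz": -6},
    {"x": 0,"y": 30,"z": -1,"rx": 0,"ry": 0,"rz": -6},
    {"x": 0,"y": 40,"z": -1,"rx": 0,"ry": 0,"rz": -6},
    {"x": 1,"y": 50,"z": -1,"rx": 0,"ry": 0,"rz": -6},
    {"x": 2,"y": 60,"z": -1,"rx": 0,"ry": 0,"rz": -6},
    {"x": 3,"y": 70,"z": -1,"rx": 0,"ry": 0,"rz": -6},
    {"x": 4,"y": 80,"z": -1,"rx": 0,"ry": 0,"rz": -6},
    {"x": 5,"y": 90,"z": -1,"rx": 0,"ry": 0,"rz": -6},
    {"x": 6,"y": 100,"z": -1,"rx": 0,"ry": 0,"rz": -6},
    {"x": 7,"y": 110,"z": -1,"rx": 0,"ry": 0,"rz": -6},
    {"x": 8,"y": 120,"z": -1,"rx": 0,"ry": 0,"rz": -6},
    {"x": 9,"y": 130,"z": -1,"rx": 0,"ry": 0,"rz": -6},
    {"x": 9,"y": 140,"z": -1,"rx": 0,"ry": 0,"rz": -6},
    {"x": 10,"y": 150,"z": -1,"rx": 0,"ry": 0,"rz": -6},
    {"x": 11,"y": 158,"z": -1,"rx": 0,"ry": 0,"rz": -6},
    {"x": 11,"y": 165,"z": -1,"rx": 0,"ry": 0,"rz": -6},
    {"x": 11,"y": 166,"z": -1,"rx": 0,"ry": 0,"rz": -6},
    {"x": 11,"y": 166,"z": -1,"rx": 0,"ry": 0,"rz": -6}
  ]
}}

```text
time: 6.2
tool_pos: [0.6329, 0.068, 0.206]
tool_rot: [-3.141, -0.0, 1.537]
contact_force: [0.2, 0.8, -2.3]
opening: 0.0227
grip_force: 50.0
```

```bash
python3 -c "
from h import *
goal(.59,.07,.35,82)
P={n:read_camera(n) for n in('side','top')}
a=cv2.resize(P['side']['pixels'][180:280,200:360],(480,300),interpolation=2)
b=cv2.resize(P['top']['pixels'][170:290,180:280],(320,384),interpolation=2)
o=np.zeros((384,800,3),np.uint8);o[:300,:480]=a;o[:,480:]=b
cv2.imwrite('pics/s1.png',o)
for n in P: print([(np.round(d['point'],3).tolist(),round(d['confidence'],2)) for d in mark_of(P[n],'shell_a')])
"
```

```text
6.2 [0.6329 0.068  0.206 ] [-180.    -0.    88.1] F [ 0.2  0.8 -2.3] -> [   0.6  -43.  -144. ] [-0.03 -0.    6.06]
[([0.665, 0.079, 0.043], 0.58), ([0.699, 0.028, 0.04], 0.55), ([0.67, 0.063, 0.03], 0.4)]
[([0.699, 0.029, 0.039], 0.48)]
```

View pics/s1.png

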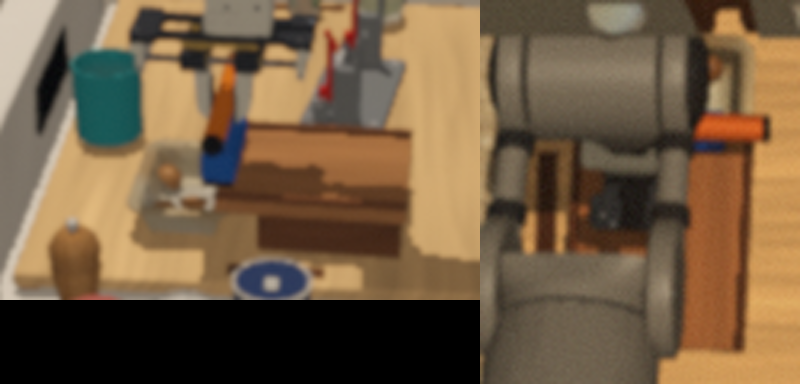

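The shells are lying in the tray, at about (170,180) and (190,203) in the side crop. I now lift and carry the scraper to a point above the holder.

```bash
python3 -c "
from h import *
goal(.499,-.2155,.32,80.7)"
```

```text
6.4 [0.6326 0.0681 0.2063] [-180.    -0.    88.1] F [-0.1  0.4 -2.8] -> [-287.9 -124.  -113.7] [-0.01 -0.    7.36]
```

Call:
{"method": "arm_command", "body": {
  "series": [
    {"x": 0,"y": 0,"z": -30,"rx": 0,"ry": 0,"rz": 0},
    {"x": 0,"y": 0,"z": -70,"rx": 0,"ry": 0,"rz": 0},
    {"x": 0,"y": -20,"z": -110,"rx": 0,"ry": 0,"rz": 0},
    {"x": -20,"y": -50,"z": -114,"rx": 0,"ry": 0,"rz": 2},
    {"x": -50,"y": -80,"z": -114,"rx": 0,"ry": 0,"rz": 4},
    {"x": -90,"y": -100,"z": -114,"rx": 0,"ry": 0,"rz": 6},
    {"x": -130,"y": -124,"z": -114,"rx": 0,"ry": 0,"rz": 7.4},
    {"x": -170,"y": -124,"z": -114,"rx": 0,"ry": 0,"rz": 7.4},
    {"x": -210,"y": -124,"z": -114,"rx": 0,"ry": 0,"rz": 7.4},
    {"x": -250,"y": -124,"z": -114,"rx": 0,"ry": 0,"rz": 7.4},
    {"x": -275,"y": -124,"z": -114,"rx": 0,"ry": 0,"rz": 7.4},
    {"x": -288,"y": -124,"z": -114,"rx": 0,"ry": 0,"rz": 7.4},
    {"x": -288,"y": -124,"z": -114,"rx": 0,"ry": 0,"rz": 7.4},
    {"x": -288,"y": -124,"z": -114,"rx": 0,"ry": 0,"rz": 7.4}
  ]
}}

```text
time: 7.8
tool_pos: [0.4992, -0.2146, 0.3202]
tool_rot: [-3.141, -0.001, 1.408]
contact_force: [-0.4, 0.5, -3.1]
opening: 0.023
grip_force: 50.0
```

```bash
python3 -c "
from h import *
goal(.499,-.2155,.32,80.7)
P={n:read_camera(n) for n in('side','top')}
for n in P: cv2.imwrite(f'pics/{n}2.png',P[n]['pixels'])
a=cv2.resize(P['side']['pixels'][130:280,220:380],(427,400),interpolation=2)
b=cv2.resize(P['top']['pixels'][170:330,180:380],None,fx=1.86,fy=2.5,interpolation=2)
o=np.zeros((400,800,3),np.uint8);o[:,:427]=a;o[:,427:427+b.shape[1]]=b[:400]
cv2.imwrite('pics/s2.png',o)
for n in P:
  for q in('shell_a','scraper_bar','scraper','holder_seat','holder','tray_in'): print(n,q,[(np.round(d['point'],3).tolist(),round(d['confidence'],2)) for d in mark_of(P[n],q)])
"
```

```text
7.8 [ 0.4992 -0.2146  0.3202] [-1.80e+02 -1.00e-01  8.07e+01] F [-0.4  0.5 -3.1] -> [-0.9 -0.   0.2] [-0.01 -0.05 -0.03]
side shell_a [([0.703, 0.033, 0.038], 0.5), ([0.667, 0.081, 0.041], 0.41)]
side scraper_bar [([0.497, -0.216, 0.273], 0.61)]
side scraper [([0.666, 0.081, 0.042], 0.7), ([0.502, -0.212, 0.205], 0.55)]
side holder_seat [([0.497, -0.216, 0.114], 0.88)]
side holder [([0.499, -0.216, 0.024], 0.93), ([0.471, -0.458, 0.024], 0.46), ([0.666, 0.082, 0.041], 0.21)]
side tray_in [([0.671, 0.063, 0.031], 0.59)]
top shell_a [([0.664, 0.082, 0.038], 0.62), ([0.502, -0.217, 0.025], 0.54), ([0.697, 0.031, 0.04], 0.52), ([0.692, 0.083, 0.031], 0.4)]
top scraper_bar []
top scraper [([0.5, -0.215, 0.202], 0.57), ([0.688, 0.084, 0.033], 0.32)]
top holder_seat [([0.499, -0.215, 0.118], 0.87)]
top holder [([0.498, -0.215, 0.026], 0.93)]
top tray_in [([0.668, 0.067, 0.029], 0.86)]
```

View pics/s2.png

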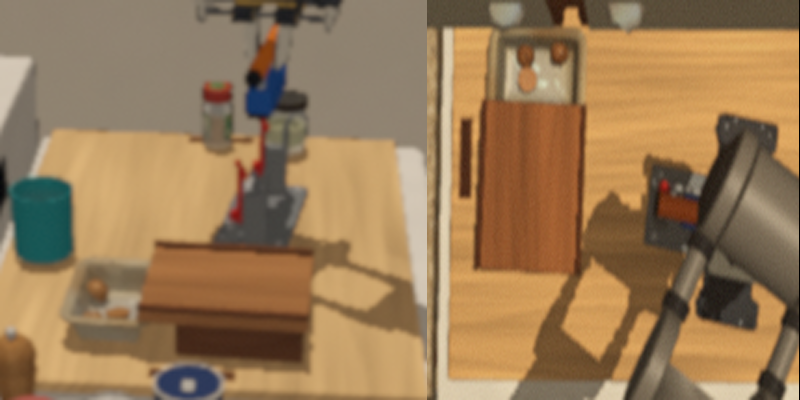

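The picture shows all three shells inside the tray, at (525,55), (560,52) and (527,78) in the top crop, with the scraper hanging over the holder. I lower it into the mouth.

Call:
{"method": "arm_command", "body": {
  "series": [
    {"x": -1,"y": -1,"z": 25,"rx": 0,"ry": 0,"rz": 0},
    {"x": -1,"y": -1,"z": 50,"rx": 0,"ry": 0,"rz": 0},
    {"x": -1,"y": -1,"z": 75,"rx": 0,"ry": 0,"rz": 0},
    {"x": -1,"y": -1,"z": 95,"rx": 0,"ry": 0,"rz": 0},
    {"x": -1,"y": -1,"z": 110,"rx": 0,"ry": 0,"rz": 0},
    {"x": -1,"y": -1,"z": 122,"rx": 0,"ry": 0,"rz": 0},
    {"x": -1,"y": -1,"z": 122,"rx": 0,"ry": 0,"rz": 0},
    {"x": -1,"y": -1,"z": 122,"rx": 0,"ry": 0,"rz": 0}
  ]
}}

```text
time: 9.3
tool_pos: [0.4983, -0.2166, 0.1986]
tool_rot: [3.141, 0.0, 1.408]
contact_force: [0.3, -0.3, -2.0]
opening: 0.0227
grip_force: 50.0
```

```bash
python3 -c "
from h import *
goal(.498,-.2155,.163,80.7)
P={n:read_camera(n) for n in('side','top')}
a=cv2.resize(P['side']['pixels'][150:260,270:370],(500,550),interpolation=2)
cv2.imwrite('pics/s3.png',a)
for n in P:
  for q in('scraper_bar','holder_seat'): print(n,q,[(np.round(d['point'],3).tolist(),round(d['confidence'],2)) for d in mark_of(P[n],q)])
"
```

```text
9.3 [ 0.4983 -0.2166  0.1986] [180.    0.   80.7] F [ 0.3 -0.3 -2. ] -> [ 1.  -0.5 35.6] [ 0.03  0.01 -0.05]
side scraper_bar [([0.497, -0.219, 0.151], 0.54)]
side holder_seat [([0.498, -0.216, 0.116], 0.85), ([0.67, 0.065, 0.028], 0.23)]
top scraper_bar []
top holder_seat [([0.577, -0.471, 0.027], 0.39)]
```

View pics/s3.png

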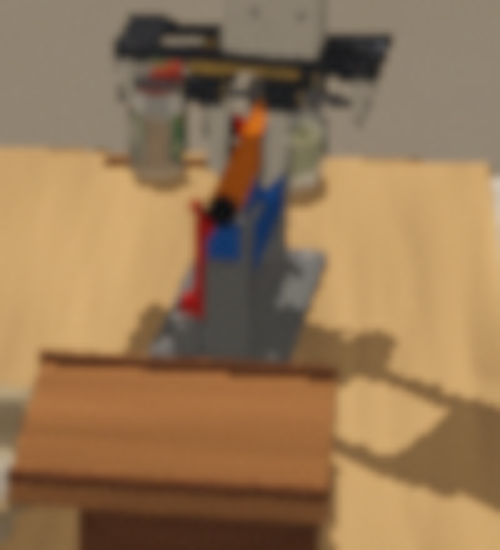

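The bar's near end at (220,210) sits in the mouth between the red jaw at (200,210) and the grey fork, with no contact force. I press down.

Call:
{"method": "arm_command", "body": {
  "series": [
    {"x": 1,"y": 0,"z": 6,"rx": 0,"ry": 0,"rz": 0},
    {"x": 1,"y": 0,"z": 12,"rx": 0,"ry": 0,"rz": 0},
    {"x": 1,"y": 0,"z": 17,"rx": 0,"ry": 0,"rz": 0},
    {"x": 1,"y": 0,"z": 22,"rx": 0,"ry": 0,"rz": 0},
    {"x": 1,"y": 0,"z": 22,"rx": 0,"ry": 0,"rz": 0}
  ]
}}

```text
time: 10.1
tool_pos: [0.4989, -0.2159, 0.1763]
tool_rot: [3.139, 0.001, 1.408]
contact_force: [3.3, -0.7, -1.7]
opening: 0.0227
grip_force: 50.0
```

Call:
{"method": "arm_command", "body": {
  "series": [
    {"x": 0,"y": 0,"z": 4,"rx": 0,"ry": 0,"rz": 0},
    {"x": 0,"y": 0,"z": 8,"rx": 0,"ry": 0,"rz": 0},
    {"x": 0,"y": 0,"z": 12,"rx": 0,"ry": 0,"rz": 0},
    {"x": 0,"y": 0,"z": 14,"rx": 0,"ry": 0,"rz": 0},
    {"x": 0,"y": 0,"z": 14,"rx": 0,"ry": 0,"rz": 0},
    {"x": 0,"y": 0,"z": 14,"rx": 0,"ry": 0,"rz": 0}
  ]
}}

```text
time: 10.7
tool_pos: [0.4989, -0.2162, 0.1629]
tool_rot: [3.139, 0.001, 1.407]
contact_force: [2.2, -2.3, 7.1]
opening: 0.0227
grip_force: 50.0
```

Call:
{"method": "arm_command", "body": {
  "series": [
    {"x": 0,"y": 0,"z": 1.5,"rx": 0,"ry": 0,"rz": 0},
    {"x": 0,"y": 0,"z": 3,"rx": 0,"ry": 0,"rz": 0},
    {"x": 0,"y": 0,"z": 3,"rx": 0,"ry": 0,"rz": 0},
    {"x": 0,"y": 0,"z": 3,"rx": 0,"ry": 0,"rz": 0}
  ]
}}

```text
time: 11.1
tool_pos: [0.4989, -0.2162, 0.1627]
tool_rot: [3.138, 0.002, 1.408]
contact_force: [-4.6, -0.2, 27.8]
opening: 0.023
grip_force: 50.0
```

```bash
python3 -c "
from h import *
goal(.498,-.2155,.163,80.7)
P={n:read_camera(n) for n in('side','top')}
a=cv2.resize(P['side']['pixels'][150:260,270:370],(500,550),interpolation=2)
cv2.imwrite('pics/s4.png',a)
for n in P:
  for q in('scraper_bar','scraper','holder_seat'): print(n,q,[(np.round(d['point'],3).tolist(),round(d['confidence'],2)) for d in mark_of(P[n],q)])
"
```

```text
11.1 [ 0.4989 -0.2162  0.1627] [1.798e+02 1.000e-01 8.060e+01] F [-4.6 -0.2 27.8] -> [ 0.5 -1.  -0.3] [ 0.23  0.11 -0.05]
side scraper_bar [([0.5, -0.217, 0.114], 0.66)]
side scraper [([0.502, -0.215, 0.045], 0.52)]
side holder_seat [([0.501, -0.217, 0.111], 0.94)]
top scraper_bar []
top scraper []
top holder_seat []
```

View pics/s4.png

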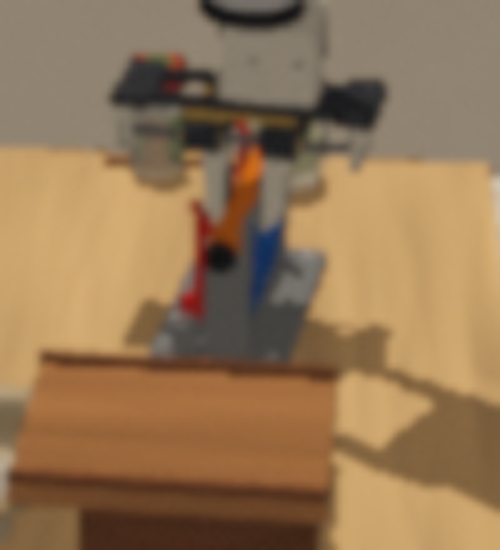

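The bar has hit a hard stop at the expected home height: the end at (220,255) is low in the fork with the red jaw above it. I ease off, open a little and lift straight up.

Call:
{"method": "arm_command", "body": {
  "series": [
    {"x": 0,"y": 0,"z": -3,"rx": 0,"ry": 0,"rz": 0},
    {"x": 0,"y": 0,"z": -3,"rx": 0,"ry": 0,"rz": 0}
  ]
}}

```text
time: 11.7
tool_pos: [0.4989, -0.2159, 0.1629]
tool_rot: [3.139, 0.001, 1.407]
contact_force: [2.7, -2.8, 9.7]
opening: 0.0231
grip_force: 50.0
```

Call:
{"method": "arm_command", "body": {
  "series": [
    {"x": 0,"y": 0,"z": 0,"rx": 0,"ry": 0,"rz": 0},
    {"x": 0,"y": 0,"z": 0,"rx": 0,"ry": 0,"rz": 0},
    {"x": 0,"y": 0,"z": 0,"rx": 0,"ry": 0,"rz": 0},
    {"x": 0,"y": 0,"z": 0,"rx": 0,"ry": 0,"rz": 0}
  ],
  "hand": 40
}}

```text
time: 12.1
tool_pos: [0.4977, -0.215, 0.1614]
tool_rot: [-3.139, -0.001, 1.408]
contact_force: [-0.0, -0.4, 0.9]
opening: 0.0397
grip_force: 0.0
```

Released with no force left; I lift clear and move back.

Call:
{"method": "arm_command", "body": {
  "series": [
    {"x": 0,"y": 0,"z": -15,"rx": 0,"ry": 0,"rz": 0},
    {"x": 0,"y": 0,"z": -45,"rx": 0,"ry": 0,"rz": 0},
    {"x": 0,"y": 0,"z": -95,"rx": 0,"ry": 0,"rz": 0},
    {"x": 0,"y": 0,"z": -140,"rx": 0,"ry": 0,"rz": 0},
    {"x": 45,"y": -40,"z": -150,"rx": 0,"ry": 0,"rz": 0},
    {"x": 90,"y": -70,"z": -150,"rx": 0,"ry": 0,"rz": 0},
    {"x": 135,"y": -90,"z": -150,"rx": 0,"ry": 0,"rz": 0},
    {"x": 180,"y": -90,"z": -150,"rx": 0,"ry": 0,"rz": 0},
    {"x": 220,"y": -90,"z": -150,"rx": 0,"ry": 0,"rz": 0},
    {"x": 250,"y": -90,"z": -150,"rx": 0,"ry": 0,"rz": 0},
    {"x": 250,"y": -90,"z": -150,"rx": 0,"ry": 0,"rz": 0},
    {"x": 250,"y": -90,"z": -150,"rx": 0,"ry": 0,"rz": 0}
  ]
}}

```text
time: 13.3
tool_pos: [0.4497, 0.0463, 0.3119]
tool_rot: [-3.141, 0.0, 1.41]
contact_force: [-0.1, -0.2, 0.5]
opening: 0.0397
grip_force: 0.0
```

```bash
python3 -c "
from h import *
s=observe();print(s['time'],s['contact_force'])
P={n:read_camera(n) for n in('side','top')}
a=cv2.resize(P['side']['pixels'][160:260,240:370],(520,400),interpolation=2)
b=cv2.resize(P['top']['pixels'][170:290,270:375],(280,320),interpolation=2)
o=np.zeros((400,800,3),np.uint8);o[:,:520]=a;o[:320,520:]=b
cv2.imwrite('pics/s5.png',o)
for n in P:
  for q in('scraper_bar','scraper','holder_seat','shell_a'): print(n,q,[(np.round(d['point'],3).tolist(),round(d['confidence'],2)) for d in mark_of(P[n],q)])
"
```

```text
13.3 [-0.13118403 -0.15177119  0.47343691]
side scraper_bar [([0.498, -0.218, 0.115], 0.78)]
side scraper [([0.502, -0.214, 0.048], 0.68)]
side holder_seat [([0.494, -0.219, 0.112], 0.78)]
side shell_a [([0.699, 0.03, 0.039], 0.57), ([0.668, 0.081, 0.043], 0.5)]
top scraper_bar [([0.67, 0.068, 0.03], 0.67), ([0.501, -0.215, 0.117], 0.61), ([0.499, -0.218, 0.046], 0.35)]
top scraper [([0.502, -0.216, 0.046], 0.59)]
top holder_seat []
top shell_a [([0.693, 0.082, 0.033], 0.57), ([0.7, 0.029, 0.039], 0.51), ([0.664, 0.082, 0.042], 0.42)]
```

View pics/s5.png

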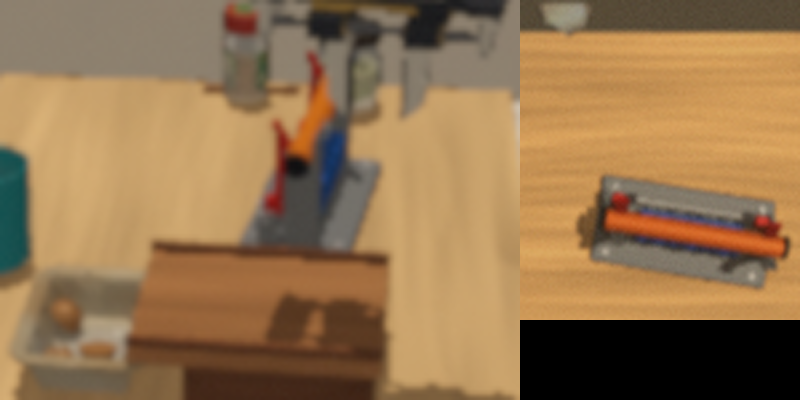

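The picture shows the bar lying in both forks between the jaws, ends at (605,220) and (787,247) in the top crop, with the shells in the tray. I check the bar's level and angle in numbers before handing in.

```bash
python3 -c "
from h import *
E={}
P={n:read_camera(n) for n in('side','top')}
for n,p in P.items():
    m=cv2.inRange(cv2.cvtColor(p['pixels'],cv2.COLOR_BGR2HSV),(4,170,110),(20,255,255))
    k=np.zeros_like(m); c=proj(p,[[.499,-.2155,.116]])[0].astype(int); k[c[1]-30:c[1]+30,c[0]-45:c[0]+45]=255
    C=max(cv2.findContours(m&k,cv2.RETR_EXTERNAL,2)[0],key=cv2.contourArea)
    b=cv2.boxPoints(cv2.minAreaRect(C)); i=0 if np.linalg.norm(b[0]-b[1])<np.linalg.norm(b[1]-b[2]) else 1
    E[n]=((b[i]+b[i+1])/2,(b[(i+2)%4]+b[(i+3)%4])/2)
    ex=proj(p,[[.499-s*.098*np.sin(np.deg2rad(-9.3)),-.2155+s*.098*np.cos(np.deg2rad(9.3)),.116] for s in(1,-1)])
    print(n,np.round(E[n],1).tolist(),'expected',np.round(ex,1).tolist())
w=np.array([onz(P['top'],u,.118) for u in E['top']]);d=w[0]-w[1];print(w.round(4),w.mean(0).round(4),'yaw',np.rad2deg(np.arctan(-d[0]/d[1])),np.linalg.norm(d))
"
```

```text
side [[320.3999938964844, 178.6999969482422], [311.70001220703125, 197.89999389648438]] expected [[314.2, 201.6], [324.2, 179.7]]
top [[302.0, 250.3000030517578], [369.3999938964844, 260.5]] expected [[299.6, 251.2], [367.7, 262.6]]
[[ 0.5174 -0.1254  0.118 ]
 [ 0.4891 -0.3167  0.118 ]] [ 0.5032 -0.221   0.118 ] yaw -8.418185454392692 0.19338251564202302
```

```bash
python3 -c "
from cell import *
print(hand_in())"
```

```text
the job is handed in; nothing more can be done
None
```

I handed the job in at about 14 s of the 45 s limit, with no verdict returned. By the last pictures and readings, all three shells are in the tray and the scraper is released with its bar home in the holder; jaw closure was not measured directly, and the bystanders were not re-measured.

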